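# Wind an aluminium blank up out of its magazine and put it in the tray

### The arm

A 6-joint arm with a two-finger parallel gripper is mounted at the origin on a cart in front of the work surface, level with it; the furniture and walls round the work are solid. World frame = base frame: x ahead of the robot, y to its left, z up, the work surface at z = 0. Lengths are in m, angles in degrees, forces in N, time in s.
With the tool pointing down it reaches from about 0.35 to 0.8 m from the base axis. Payload 7.3 kg.
Tool frame: the origin (TCP) lies at the very end of the fingers, on their centre line; the grasp point (between the pads) lies 19 mm behind it (r.grip_depth is the distance from the TCP to the grasp point, in m); z points along the fingers, y is the line along which they close (so a half turn about z gives the same grasp; the last joint's range is limited). The gripper opens to 85 mm and grips with 20 to 120 N. Pads are 22 mm wide; open, the fingers measure 114 mm over their backs; the gripper's body (76 mm by 85 mm) begins 54 mm behind the grasp point. The pads swing forward as they close: fully open they stand 13 mm farther back than shut.
Start: joints at [68.01, 19.595, 87.324, -0, 73.075, -8.365], TCP at [0.124, 0.51, 0.231] pointing down, gripper open.
Joint ranges: [-145.02, 145.02], [-44.19, 115.74], [2.07, 154.8], [-57.11, 237.11], [16.16, 152.29], [-177.93, 177.93]. Speed limits (degrees/s): [147.25, 147.25, 180, 180, 180, 180].

### API

Orientations are given as a 3x3 rotation matrix whose columns are the frame's x, y, z axes.
In Python, from bench import r gives the robot as it stands. The module is installed in compiled form; this text tells all that it offers. Calls block until the motion is done:
- r.reach(position, orientation): joint-space move of the TCP to a pose.
- r.line_to(position, velocity=0.15, ori=None): straight line of the TCP; ori=None keeps the orientation; velocity is the mean speed in m/s.
- r.set_joints(angles): joint-space move.
- r.gripper_to(opening, newtons=None): opening from 0.0 (shut) to 1.0 (fully open); newtons is the grip in N (None keeps the last); returns when the fingers have stopped.
- r.pause(seconds).
- r.inverse_kinematics(position, orientation): joint angles nearest the present ones, or None.
- r.state(): the state.
- r.snapshot(name): name is "scene" or "top" or "wrist"; returns (picture, depth): 400x640x3 uint8, red, green, blue; 400x640 float32, m along the optical axis (not along the pixel's ray), 0 where there is no reading.
- r.camera_info(name): a dict with "mtx" (3x3 intrinsics, pixels), "rvec" (rotation vector, rad) and "tvec" (3), from world to camera coordinates, as OpenCV has them; the wrist camera has in their place "mount" (4x4, takes a point from camera to tool coordinates, whose origin is the TCP and whose axes are the flange's). Camera axes: x right, y down, z forward; pixel columns grow to the right and rows downward; lengths in m; the calibration is good to about 2 mm. A picture is of the moment at which its call begins: read the wrist's pose just before it. camera_info takes no time and is no camera call.
A pose or a line that the arm cannot do raises r.PlanningError and nothing moves.
- r.job_done(): hands the job in; it is judged then, once.
The state is a dict: "clock": time; "joint_pos": joint angles; "joint_velocities": joint speeds; "joint_efforts": joint torques, N m; "position": TCP position; "eef_rot": TCP orientation; "wrist_force": force on the tool from outside, world axes, zero at the start; "wrist_torque": the same for the moment, N m; "width": opening from 0.0 (shut) to 1.0 (fully open); "grip_force": force on a finger pad.
Only numpy, scipy, OpenCV 4.12 (cv2) and the standard library are available. Lean on these libraries where they do the work, as an engineer would, in place of code of your own. Each camera call takes 0.05 s, during which the arm holds its last target. There are 200 camera calls.

### The job

Turn the crank on the square shaft of the blank magazine three full turns clockwise (seen from above), keeping it on its shaft, so that the sawn aluminium blank rises out through the mouth of the magazine. Then take the blank from above and set it down flat in the steel tray, without dropping it in; leave the crank on its shaft and the other things on the bench undisturbed.

Things in the scene. Friction and masses are not known exactly. Their poses are not given: they have to be found in the camera images.
- lift_unit: The blank magazine, bolted to the bench: a dark steel base plate 110 x 280 x 12 mm carrying an upright rectangular aluminium magazine (a tube open at the top, 68 mm along x by 100 mm along y, inside 54 x 86 mm, rim 58 mm above the bench) on its left (+y) end and a grey gearbox (66 x 70 mm, top 44 mm above the bench) on its right (-y) end. Origin: centre of the underside of the base plate; y runs along its length towards the magazine, z up.
- mouth (a point): Centre of the open mouth of the magazine, level with its rim (58 mm above the bench). It does not move with the platform.
- shaft_axis (a point): Point on the vertical turning axis of the crank, 50 mm above the bench, at the top of the round collar on which the crank hub sits. The square steel shaft end, 16 x 16 mm, stands 34 mm up from here. 160 mm from the mouth along the lift unit's -y.
- crank_hub (a point): Loose steel crank, 0.4 kg, stuck on the square shaft by a through socket of 18 x 18 mm (1 mm of play a side, about 0.13 rad of backlash each way), held down only by its weight. This point: centre of the underside of its hub (42 x 42 x 28 mm), on its axis; it coincides with shaft_axis when seated. The crank's -x axis points along the arm to the handle, +x to the counterweight. At the start the handle points to the front of the lift unit (its -x, towards the robot).
- handle_center (a point): Centre of the crank's upright black handle, a round grip of diameter 26 mm and 62 mm high that spins freely on its pin. It stands 60 mm from the shaft axis; its centre is 53 mm above the hub's underside (about 103 mm above the bench), its top 134 mm above the bench; the crank arm below it ends 69 mm above the bench. Turning takes about 2 N at the handle.
- shaft (a joint): Angle of the square shaft in rad, 0 at the start, growing clockwise seen from above; end stop at 22.6 (3.6 turns). Each turn raises the platform under the blank by 12 mm; it stays where it is left. Three turns: 18.85.
- blank_center (a point): Centre of the loose sawn aluminium blank, 50 mm (its x) by 82 mm (its y) by 30 mm high (its z), 0.23 to 0.46 kg. At the start it lies inside the magazine, its top 6 mm below the rim with 2 mm of play a side; after three turns its top stands 30 mm above the rim, its underside about level with the rim. To be taken across its 50 mm width.
- tray_in (a point): Centre of the inner floor of the shallow open steel tray (fixed), 170 mm (its x) by 210 mm (its y), 24 mm high, walls and floor 5 mm thick. It stands on a thin rubber foot, its floor about 9 mm above the bench.
- insert_box: Bystander: grey plastic box, 41 x 70 x 20 mm, behind the magazine. Origin: centre of its underside.
- parts_jar: Bystander: small jar with a black lid, diameter 58 mm, 77 mm high, behind the magazine. Origin: centre of its underside.
- chip_brush: Bystander: flat brush with wooden handle, 43 x 172 x 12 mm, lying in front of the magazine. Origin: its middle, on the bench.
- oil_bottle: Bystander: white bottle with a long red nozzle, 47 mm across, 150 mm high, at the back, between magazine and tray. Origin: centre of its underside.

How it is judged:
By the outcome, as a careful person would: the job done as asked, in the order asked, and still so for the second after the job is handed in, with the robot touching nothing.
It also fails if it takes over 67 s, if anything falls off the work surface, if the arm or the gripper's body presses on something with over 40 N, if the wrist force passes 120 N, or if a joint passes its speed limit or range.

## Working session

There is one attempt and no reset: what is moved stays moved. The work goes in short steps, each a Python script; the robot and the scene stay as the last script left them, time stands still between calls to the robot, and variables do not carry over. Pictures are saved under pics/ and viewed, at most 10 in all, crops included, and the job is handed in when it is done.

```bash
mkdir -p pics
cat > h.py <<'E'
import numpy as np, cv2
from bench import r
def cam(n):
    c=r.camera_info(n); R=cv2.Rodrigues(np.array(c["rvec"],float))[0]; t=np.array(c["tvec"],float).ravel(); return np.array(c["mtx"],float),R,t
def cloud(n,d):
    K,R,t=cam(n); v,u=np.mgrid[:400,:640]
    p=np.stack([(u-K[0,2])/K[0,0]*d,(v-K[1,2])/K[1,1]*d,d],-1)
    return (p-t)@R
def ray(n,u,v,z):
    K,R,t=cam(n); dirw=R.T@np.linalg.solve(K,[u,v,1]); c=-R.T@t
    return c+dirw*(z-c[2])/dirw[2]
def save(n,img): cv2.imwrite('pics/'+n+'.png',img[:,:,::-1])
E
python3 - <<'E'
from h import *
for n in("scene","top"):
    a,d=r.snapshot(n); save(n,a); np.savez('pics/'+n,a=a,d=d); K,R,t=cam(n); print(n,-R.T@t,R[2],K[0,0])
print(r.state()['clock'])
E
```

```text
scene [-0.12104743 -0.59805164  0.5315266 ] [ 0.73630886  0.48708014 -0.46968309] 434.83246236138706
top [ 0.48944296 -0.14060188  1.04381847] [ 0.09058461  0.01617503 -0.9957574 ] 429.81143610708045
0.1
```

View pics/scene.png

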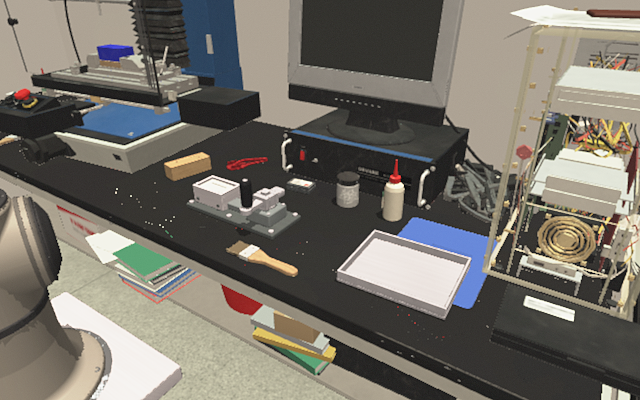

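View pics/top.png

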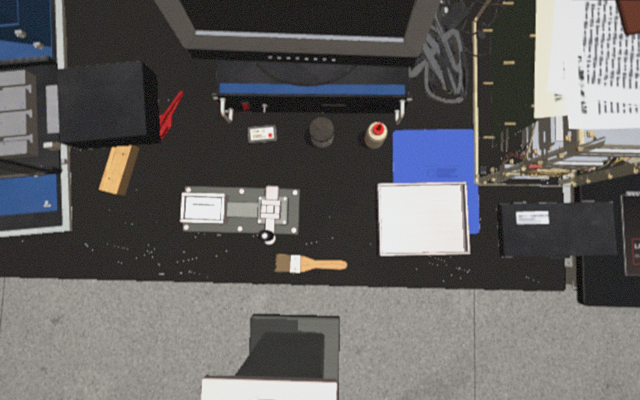

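The scene view shows the magazine at (215,190), black handle (246,192), and tray (403,272). The top view (up is +x) shows the magazine rim at (203,208), hub at (270,209), handle top at (268,237), and tray at (423,218).

Run:
```python
from h import *
f=np.load('pics/top.npz'); a,d=f['a'],f['d']; P=cloud('top',d); z=P[...,2]
print('bench z',np.median(z[255:265,120:180]))
def roi(u0,u1,v0,v1):
    m=np.zeros(d.shape,bool); m[v0:v1,u0:u1]=1; return m
def box(name,m,h):
    uv=np.argwhere(m)[:,::-1].astype(np.float32)
    # cast pixels on plane h
    w=np.array([ray('top',u,v,h)[:2] for u,v in uv],np.float32)
    b=cv2.minAreaRect(w); print(name,len(w),np.round(b[0],4),np.round(b[1],4),round(b[2],2), 'z',np.round(np.median(z[m]),4))
    return w
box('rim',roi(170,232,180,235)&(z>.048)&(z<.07),.058)
g=a.astype(int)
box('rimcol',roi(170,232,180,235)&(g.min(2)>150)&(z>.04),.058)
box('base',roi(170,310,178,240)&(z>.006)&(z<.03),.012)
m=roi(255,285,220,250)&(z>.1); w=box('handle',m,.134)
if len(w): print(cv2.minEnclosingCircle(w))
box('hub',roi(250,292,180,228)&(z>.06)&(z<.1),.075)
box('tray',roi(365,480,170,265)&(z>.017)&(z<.035),.024)
box('trayfloor',roi(385,462,190,248)&(z>.0)&(z<.017),.009)
box('jar',roi(300,345,110,150)&(z>.06),.077)
box('box',roi(240,285,120,145)&(z>.012),.02)
box('bottle',roi(360,392,115,155)&(z>.04),.08)
box('brush',roi(268,355,245,280)&(z>.006),.012)
# scene handle
f=np.load('pics/scene.npz');P=cloud('scene',f['d']);s=f['a'].astype(int)
m=roi(236,256,172,212)&(s.max(2)<70)&(P[...,2]>.085)&(P[...,2]<.14)
q=P[m];print('handle scene',len(q),np.median(q,0),q.max(0))
```

```text
bench z -0.0002588781951746063
rim 1213 [0.5476 0.1583] [0.102  0.0678] 89.52 z 0.0529
rimcol 1169 [0.5478 0.1593] [0.1    0.0674] 89.73 z 0.0528Traceback (most recent call last):
  File "<stdin>", line 15, in <module>
  File "<stdin>", line 9, in box
  File "h.py", line 10, in ray
    K,R,t=cam(n); dirw=R.T@np.linalg.solve(K,[u,v,1]); c=-R.T@t
          ~~~^^^
  File "h.py", line 4, in cam
    c=r.camera_info(n); R=cv2.Rodrigues(np.array(c["rvec"],float))[0]; t=np.array(c["tvec"],float).ravel(); return np.array(c["mtx"],float),R,t
ValueError: time passes only in moves, steps and waits
```

```bash
sed -i 's/^def cam(n)/from functools import lru_cache\n@lru_cache\ndef cam(n)/' h.py
cat > m.py <<'E'
from h import *
f=np.load('pics/top.npz'); a,d=f['a'],f['d']; P=cloud('top',d); z=P[...,2]
def roi(u0,u1,v0,v1):
    m=np.zeros(d.shape,bool); m[v0:v1,u0:u1]=1; return m
def box(name,m,h):
    w=np.array([ray('top',u,v,h)[:2] for v,u in np.argwhere(m)],np.float32)
    if not len(w): print(name,'none'); return w
    b=cv2.minAreaRect(w); print(name,len(w),np.round(b[0],4),np.round(b[1],4),round(b[2],2), 'z',np.round(np.median(z[m]),4))
    return w
box('base',roi(170,310,178,240)&(z>.006)&(z<.03),.012)
m=roi(255,285,220,250)&(z>.1); w=box('handle',m,.134)
if len(w): print(cv2.minEnclosingCircle(w))
box('hub',roi(250,292,180,228)&(z>.06)&(z<.1),.075)
box('tray',roi(365,480,170,265)&(z>.017)&(z<.035),.024)
box('trayfloor',roi(385,462,190,248)&(z>.0)&(z<.017),.009)
box('jar',roi(300,345,110,150)&(z>.06),.077)
box('box',roi(240,285,120,145)&(z>.012),.02)
box('bottle',roi(360,392,115,155)&(z>.04),.08)
box('brush',roi(268,355,245,280)&(z>.006),.012)
f=np.load('pics/scene.npz');P=cloud('scene',f['d']);s=f['a'].astype(int)
m=roi(236,256,172,212)&(s.max(2)<70)&(P[...,2]>.085)&(P[...,2]<.14)
q=P[m];print('handle scene',len(q),np.median(q,0),q.max(0))
E
python3 m.py
```

```text
base 2895 [0.5472 0.0788] [0.2785 0.1096] 89.75 z 0.0122
handle 133 [ 0.4879 -0.0009] [0.0231 0.0276] 1.35 z 0.1325
((0.48672008514404297, -0.0011721951887011528), 0.014286475256085396)
hub 624 [ 0.5536 -0.0008] [0.0931 0.0431] 1.89 z 0.075
tray 834 [ 0.5451 -0.3706] [0.1861 0.2427] 2.47 z 0.0268
trayfloor 4450 [ 0.5375 -0.3592] [0.1369 0.1844] 1.25 z 0.0085
jar 511 [ 0.7285 -0.1117] [0.0976 0.0644] 83.19 z 0.0755
box 470 [0.735  0.0267] [0.0542 0.083 ] 2.28 z 0.0193
bottle 385 [ 0.7246 -0.2362] [0.0456 0.0534] 57.58 z 0.0891
brush 829 [ 0.4313 -0.0999] [0.0684 0.1856] 1.41 z 0.0097
handle scene 249 [ 0.48105904 -0.0078438   0.1107654 ] [0.49900994 0.00983204 0.13285216]
```

```bash
cat >> h.py <<'E'
RD=np.array([[0,1,0],[1,0,0],[0,0,-1.]]).T  # tool y along world x, z down
RU=np.array([[0,-1,0],[-1,0,0],[0,0,-1.]]).T
def wrist():
    s=r.state(); T=np.eye(4); T[:3,:3]=s['eef_rot']; T[:3,3]=s['position']
    a,d=r.snapshot('wrist'); c=r.camera_info('wrist'); K=np.array(c['mtx']); W=T@np.array(c['mount'])
    v,u=np.mgrid[:400,:640]
    p=np.stack([(u-K[0,2])/K[0,0]*d,(v-K[1,2])/K[1,1]*d,d],-1)
    return a,d,p@W[:3,:3].T+W[:3,3],K,W
E
python3 - <<'E'
from h import *
print(np.round(r.state()['eef_rot'],2),r.state()['clock'])
for R in(RD,RU):
    print([np.round(r.inverse_kinematics([x,y,z],R),0) for x,y,z in((.488,0,.093),(.608,0,.093),(.548,.16,.25),(.54,-.36,.05))])
R=min((RD,RU),key=lambda R:abs(r.inverse_kinematics([.488,0,.2],R)[5]))
r.reach([.48,-.001,.27],R)
a,d,P,K,W=wrist(); save('w1',a); np.savez('pics/w1',a=a,d=d,P=P,K=K,W=W); print(r.state()['clock'],np.round(R,1).tolist(),W[:3,3],W[:3,2])
E
```

```text
[[-0.97  0.24 -0.  ]
 [ 0.24  0.97 -0.  ]
 [ 0.   -0.   -1.  ]] 0.1
[array([ -9.,  25., 104.,  -0.,  51.,  -9.]), array([-7., 36., 84., -0., 61., -7.]), array([ 9., 24., 78., -0., 78.,  9.]), array([-40.,  42.,  78.,  -0.,  59., -40.])]
[array([ -9.,  25., 104.,  -0.,  51., 171.]), array([ -7.,  36.,  84.,  -0.,  61., 173.]), array([   9.,   24.,   78.,   -0.,   78., -171.]), array([-40.,  42.,  78.,  -0.,  59., 140.])]
2.3833 [[0.0, 1.0, 0.0], [1.0, 0.0, 0.0], [0.0, 0.0, -1.0]] [0.47973572 0.06898527 0.41235414] [ 9.27172916e-05 -2.77586827e-01 -9.60700549e-01]
```

View pics/w1.png

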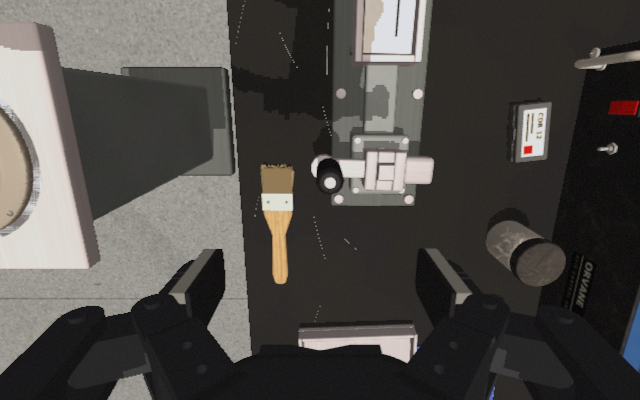

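The wrist view (right is +x, up is +y) shows the handle top at (330,180), the crank's square shaft end at (385,171), and the magazine mouth at (390,25).

Run:
```python
from h import *
f=np.load('pics/w1.npz'); P,a,K,W=f['P'],f['a'].astype(int),f['K'],f['W']; z=P[...,2]
def circ(m,h):
    uv=np.argwhere(m)[:,::-1]; D=(np.c_[uv,np.ones(len(uv))]@np.linalg.inv(K).T)@W[:3,:3].T
    w=(W[:3,3]+D*((h-W[2,3])/D[:,2])[:,None])[:,:2].astype(np.float32); return w
m=np.zeros(z.shape,bool); m[150:205,300:355]=1
m1=m&(z>.126)&(z<.142); w=circ(m1,.134); print('handle',len(w),cv2.minEnclosingCircle(w),np.median(z[m1]))
m=np.zeros(z.shape,bool); m[140:205,355:440]=1
m2=m&(z>.081); w=circ(m2,.084); print('shaft',len(w),cv2.minAreaRect(w),np.median(z[m2]) if len(w) else 0)
m3=m&(z>.073)&(z<.08); w=circ(m3,.078); print('hub',len(w),cv2.minAreaRect(w))
print([P[171,c].round(4).tolist() for c in (345,355,370,385,398,415,428)])
```

```text
handle 596 ((0.48829925060272217, 0.0021946264896541834), 0.012708564288914204) 0.13328906190852516
shaft 259 ((0.5626985430717468, -0.00692204013466835), (0.0836377888917923, 0.054627660661935806), 10.658584594726562) 0.08378141473729267
hub 1301 ((0.560816764831543, -0.0006250273436307907), (0.0683119148015976, 0.041902970522642136), 0.10159166157245636)
[[0.5068, -0.003, 0.0681], [0.5175, -0.0027, 0.0695], [0.5323, -0.0007, 0.0788], [0.547, 0.0004, 0.084], [0.5621, -0.0009, 0.0774], [0.5815, -0.0019, 0.0727], [0.5959, -0.0022, 0.0712]]
```

```bash
cat >> h.py <<'E'
def crank(C,t0,t1,z,v=.08,R0=.06,n=24,k=1):
    N=max(1,int(np.ceil((t1-t0)/(2*np.pi/n)-1e-6)))
    for i,t in enumerate(np.linspace(t0,t1,N+1)[1:]):
        r.line_to([C[0]-R0*np.cos(t),C[1]+R0*np.sin(t),z],velocity=v)
        s=r.state(); f=np.array(s['wrist_force'])
        if i%k==0: print(round(np.degrees(t)),np.round(f,1),np.round(s['wrist_torque'],2),round(s['width'],3),round(s['clock'],2))
        if np.linalg.norm(f)>45: print('STOP',t); return t
    return t
E
python3 - <<'E'
from h import *
r.gripper_to(.7)
r.line_to([.488,0,.15],velocity=.3); r.line_to([.488,-.0005,.093],velocity=.15)
r.gripper_to(0,25); s=r.state(); print(s['width']*85,s['grip_force'],s['wrist_force'],s['clock'])
crank([.5478,-.001],0,np.pi/2,.093)
E
```

```text
24.84932551736034 24.594755626749247 [-1.67033658 -0.31861604  6.42781399] 4.25
15 [-0.5  1.5  6.6] [ 0.08 -0.17 -0.01] 0.293 4.59
30 [0.8 0.  6.8] [ 0.07 -0.4   0.01] 0.296 4.93
45 [ 0.3 -0.   6.1] [-0.14 -0.42  0.01] 0.295 5.28
60 [ 1.3 -0.3  6.1] [-0.19 -0.37  0.01] 0.297 5.62
75 [ 0.5 -0.9  6.9] [-0.26 -0.31 -0.04] 0.296 5.96
90 [ 1.4 -0.1  6.2] [-0.26 -0.24  0.02] 0.291 6.3
```

Run:
```python
from h import *
t=crank([.5478,-.001],np.pi/2,2*np.pi,.093,v=.12,k=4)
a,d=r.snapshot('scene'); save('s2',a[130:250,150:350].repeat(3,0).repeat(3,1)); print(t,r.state()['position'])
```

```text
105 [ 1.1 -0.4  7. ] [-0.18 -0.15  0.01] 0.298 6.58
165 [1.7 0.2 7.8] [-0.11 -0.19 -0.06] 0.296 7.72
225 [ 1.3 -1.3  7.4] [-0.45 -0.09 -0.05] 0.29 8.85
285 [-2.4 -3.8  8.2] [-0.37  0.42  0.01] 0.297 9.98
345 [-0.8  1.5  8.6] [ 0.33 -0.18 -0.01] 0.295 11.12
6.283185307179586 [ 0.4882858  -0.00109017  0.09371817]
```

View pics/s2.png

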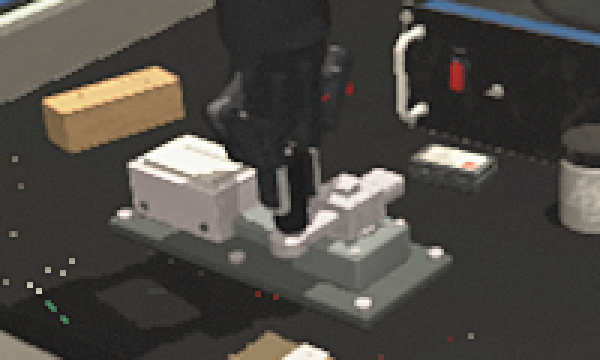

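The crank is seated and has followed the handle; the blank is just proud of the rim at (180,160). I'll continue with the two remaining turns plus the backlash.

Run:
```python
from h import *
t=crank([.5478,-.001],2*np.pi,6*np.pi+.14,.093,v=.13,k=8)
print(t)
r.gripper_to(.7); p=r.state()['position']
r.line_to([p[0],p[1],.17],velocity=.2); print(r.state()['wrist_force'])
r.reach([.5478,.12,.25],RD)
a,d,P,K,W=wrist(); save('w3',a); np.savez('pics/w3',a=a,d=d,P=P,K=K,W=W)
a,d=r.snapshot('top'); np.savez('pics/top',a=a,d=d); print(r.state()['clock'])
```

```text
375 [0.7 1.4 5.8] [ 0.13 -0.44 -0.01] 0.296 11.72
494 [2.8 0.3 7.3] [ 0.06 -0.28 -0.01] 0.296 13.85
613 [-0.4 -4.1  8.2] [-0.48  0.09  0.01] 0.296 15.98
731 [1.  1.4 6.6] [ 0.12 -0.6   0.02] 0.297 18.12
850 [2.  1.  7.7] [ 0.15 -0.29 -0.03] 0.296 20.25
969 [-0.5 -3.7  9.2] [-0.47  0.11  0.01] 0.29 22.38
1088 [1.2 1.2 6.8] [ 0.15 -0.53  0.01] 0.294 24.52
18.98955592153876
[-0.04050823 -0.29913319 -0.33468406]
26.225
```

View pics/w3.png

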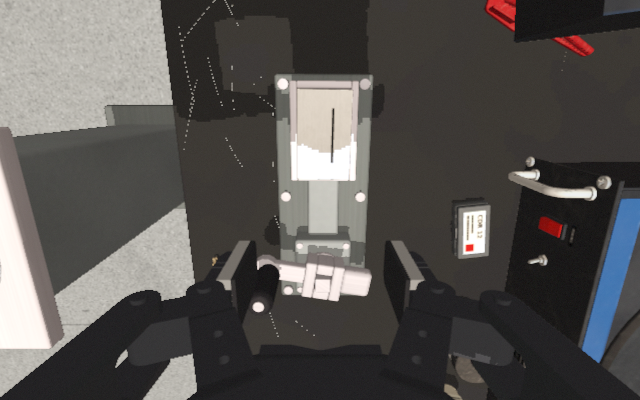

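The blank top stands out of the magazine at about (325,130); the crank is seated and slightly past three turns.

Run:
```python
from h import *
f=np.load('pics/w3.npz'); P,K,W=f['P'],f['K'],f['W']; z=P[...,2]
m=np.zeros(z.shape,bool); m[60:200,270:380]=1
q=P[m&(z>.078)&(z<.1)]; print('blank',len(q),cv2.minAreaRect(q[:,:2].astype(np.float32)),np.median(q[:,2]))
q=P[m&(z>.052)&(z<.065)]; print('rim',len(q),cv2.minAreaRect(q[:,:2].astype(np.float32)),np.median(q[:,2]))
m[:]=0; m[230:300,250:380]=1
q=P[m&(z>.0735)&(z<.081)]; print('hub',len(q),cv2.minAreaRect(q[:,:2].astype(np.float32)),np.median(q[:,2]))
f=np.load('pics/top.npz'); P=cloud('top',f['d']);z=P[...,2]
m=np.zeros(z.shape,bool); m[175:265,370:475]=1
q=P[m&(z>.02)&(z<.032)]; q=q[(q[:,1]<-.2)]; print('tray',len(q),cv2.minAreaRect(q[:,:2].astype(np.float32)),np.percentile(q[:,:2],[1,99],axis=0))
```

```text
blank 4850 ((0.5492862462997437, 0.15858696401119232), (0.08187789469957352, 0.050143200904130936), 88.91378784179688) 0.08781038014400067
rim 1752 ((0.5493049025535583, 0.1585026979446411), (0.09964573383331299, 0.06800850480794907), 89.88988494873047) 0.05766788579123297
hub 1143 ((0.5241647958755493, 0.0025759711861610413), (0.042217690497636795, 0.09242217987775803), 81.90251922607422) 0.07756256801309691
tray 758 ((0.5365607738494873, -0.3556055724620819), (0.17022539675235748, 0.211305633187294), 2.4750852584838867) [[ 0.44889481 -0.46182947]
 [ 0.62471229 -0.2483693 ]]
```

Run:
```python
from h import *
r.gripper_to(1.0)
r.line_to([.549,.1585,.12],velocity=.25); r.line_to([.549,.1585,.0625],velocity=.08)
print(r.state()['wrist_force'])
r.gripper_to(0,50); s=r.state(); print(s['width']*85,s['grip_force'],s['wrist_force'],s['position'])
r.line_to([.549,.1585,.085],velocity=.05); s=r.state(); print(s['width']*85,s['wrist_force'])
r.line_to([.549,.1585,.2],velocity=.2)
r.line_to([.5375,-.356,.2],velocity=.25)
a,d=r.snapshot('scene'); save('s4',a); s=r.state(); print(s['width']*85,s['wrist_force'],s['clock'])
P=cloud('scene',d); np.savez('pics/s4',a=a,P=P)
```

```text
[-0.07120203 -0.79673237  0.58797049]
48.77467182123725 51.89560890197754 [-1.54394644  0.32499407  4.80465962] [0.54929249 0.15857938 0.06325724]
48.946035777878826 [ 0.26740579 -0.28911899 -2.00270688]
49.08885840309022 [-0.38032628 -0.78232663 -2.2014934 ] 32.1833
```

View pics/s4.png

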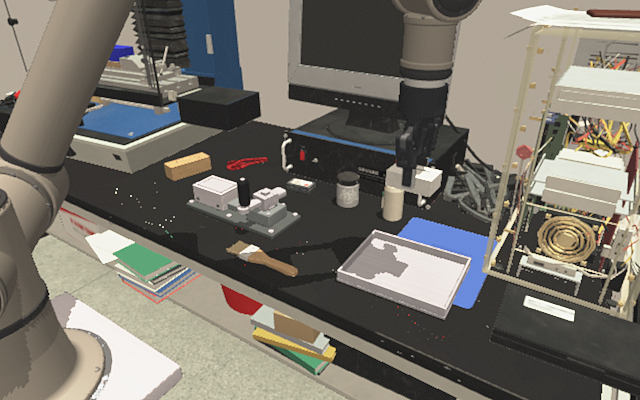

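The blank is held between the fingers at (415,178), above the tray, and nothing else has moved. I'll lower it until the wrist force shows contact.

Run:
```python
from h import *
x,y=.5375,-.356
r.line_to([x,y,.06],velocity=.15); r.line_to([x,y,.024],velocity=.06)
f0=np.mean([(r.pause(.05),r.state()['wrist_force'][2])[1] for _ in range(4)]); z=.024
while z>.008:
    z-=.001; r.line_to([x,y,z],velocity=.02); r.pause(.06); f=r.state()['wrist_force'][2]
    print(round(z,4),round(f-f0,2),r.state()['position'][2].round(4) if hasattr(r.state()['position'][2],'round') else '')
    if f-f0>4: break
print(r.state()['clock'],r.state()['width']*85)
```

```text
0.023 0.51 0.023
0.022 0.21 0.0219
0.021 0.76 0.0209
0.02 -0.06 0.02
0.019 -0.22 0.0189
0.018 -0.59 0.018
0.017 0.16 0.017
0.016 -0.33 0.016
0.015 0.92 0.0149
0.014 -0.08 0.014
0.013 7.76 0.0139
37.6083 48.69591894830725
```

Contact is at about 0.0135 m, as expected. Now I'll release, retreat and check.

Run:
```python
from h import *
r.gripper_to(.85); p=r.state()['position']
r.line_to([p[0],p[1],.1],velocity=.12); r.line_to([p[0],p[1],.25],velocity=.25); r.reach([.42,.2,.3],RD)
a,d=r.snapshot('top'); P=cloud('top',d); z=P[...,2]; save('t5',a)
m=np.zeros(z.shape,bool); m[190:250,385:462]=1
q=P[m&(z>.03)]; print('blank',len(q),cv2.minAreaRect(q[:,:2].astype(np.float32)),np.percentile(q[:,2],[5,50,95]))
print(r.state()['clock'],r.state()['wrist_force'])
```

```text
blank 784 ((0.5283075571060181, -0.2674064040184021), (0.05464530363678932, 0.259563684463501), 5.151158809661865) [0.03520301 0.03850349 0.0419143 ]
41.6917 [-0.05934956  0.33828682 -0.09887746]
```

View pics/t5.png

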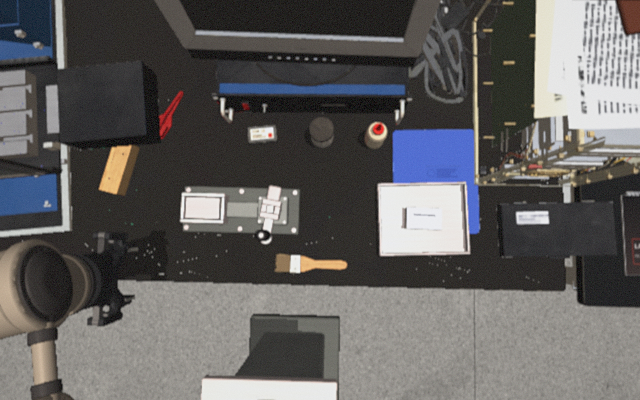

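The blank lies flat mid-tray at (423,218), its top 38.5 mm above the bench. The crank is seated at (270,208) and the bystanders are where they were.

```bash
python3 -c "
from h import *
print(r.job_done())"
```

```text
the job is handed in; nothing more can be done
None
```

The job is handed in: the crank was turned three full turns clockwise and is still seated on its shaft, the blank lies flat in the tray, and the other things on the bench are where they were (about 42 s on the robot's clock).

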